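# Fold the palette leaf down and shut the colour case

## Task

Class is over: close up the plywood marker case by pushing from outside with the fingertips, pinching nothing. First fold the upright white palette leaf down flat over the markers, then swing the cover fully shut over it without slamming it. Do not lift, tip or shove the case, leave the things standing round it where they are, and finish with the hand clear.

Things in the scene. Friction and masses are not known exactly. Their poses are not given: they have to be found in the camera images.
- case: open plywood case standing loose on the bench, 240 (its x) x 200 (its y) x 60 mm high, walls 8 mm, 1.8 kg; origin at the centre of its underside, z up. Cover hinged along the rim of its +y long side, leaf hinged inside along its -y long side. Nine markers lie fixed on its floor, to 25 mm above the underside. It slides if shoved hard (about 10 N).
- leaf (a joint): angle of the white plastic palette leaf, rad: 0 = folded flat over the markers (outer face 52 mm above the case's underside, 8 mm below the rim), 1.57 = upright, 1.75 = stop; it starts at 1.45 to 1.7. The leaf is a plate 216 mm (along the hinge) x 140 mm x 5 mm, 0.1 kg. Folding down carries its free edge from above the hinge towards the case's +y. A friction hinge keeps it wherever it is left; 1 to 3 N at the free edge moves it. Standing up, it blocks the cover.
- leaf_hinge (a point): middle of the leaf's hinge line (which runs along the case's x), in the plane of the leaf's outer face: 88 mm to -y of the case's centre, 52 mm above its underside. The outer face is the one that looks up when folded and to the case's -y when upright.
- leaf_edge (a point): middle of the leaf's free edge, on its outer face, 140 mm from leaf_hinge
- cover (a joint): angle of the plywood cover, rad: 0 = shut flat on the rim, 1.57 = standing upright, 2.05 = stop; it starts at 1.65 to 1.95 (leaning a little away from the case). Cover plate 240 mm (along the hinge) x 200 mm x 10 mm, about 0.3 kg. Shutting carries its free edge from above the hinge towards the case's -y. A friction hinge keeps it wherever it is left, it does not fall shut; 2 to 5 N at the free edge moves it.
- cover_hinge (a point): middle of the cover's hinge line (along the case's x), in the plane of the cover's inner face: 100 mm to +y of the case's centre, 60 mm above its underside (rim height). The plate lies 10 mm thick on the outer side of this plane; the outer face looks up when shut and to the case's +y when upright.
- cover_edge (a point): middle of the cover's free edge, on its outer face: 200 mm from the hinge line along the cover and 10 mm out from its inner face. When shut it lies over the case's -y rim, 70 mm above the case's underside.
- leaf_back: inner half of the leaf's thickness (the 2.5 mm that face the markers, fixed to the leaf, with the round paint wells); origin on the leaf's hinge line, as leaf_hinge. Not to be pressed: pushing is done on the outer face.
- cover_back: inner 4 mm of the cover's thickness, fixed to the cover; origin on the cover's hinge line, as cover_hinge. Not to be pressed: pushing is done on the outer face.
- glue: bystander: glue stick standing upright, 28 mm diameter, 96 mm tall, pink cap; origin at the centre of its underside
- jar: bystander: small closed paint jar, 56 mm diameter, 70 mm tall; origin at the centre of its underside
- tape: bystander: roll of paper tape lying flat, 90 mm diameter, 24 mm high; origin at the centre of its underside

How it is judged:
By the outcome, as a careful person would: the job done as asked, in the order asked, and still so for the second after the job is handed in, with the robot touching nothing.
It also fails if it takes over 54 s, if anything falls off the work surface, if the arm or the gripper's body presses on something with over 40 N, if the wrist force passes 120 N, or if a joint passes its speed limit or range.

## Robot

A 6-joint arm with a two-finger parallel gripper is mounted at the origin on the work surface. World frame = base frame: x ahead of the robot, y to its left, z up, the work surface at z = 0. Lengths are in mm, angles in rad, forces in N, time in s.
With the tool pointing down it reaches from about 275 to 1000 mm from the base axis. Payload 8.4 kg.
Tool frame: the origin (TCP) lies on the centre line of the jaws, within the pads' length; the fingertips stand 22 mm ahead of it and the grasp point (between the pads) lies 3 mm ahead of it; z points along the fingers, y is the direction in which the jaws open and shut (so a half turn about z gives the same grasp; the last joint's range is limited). The gripper opens to 85 mm and grips with 20 to 120 N. Pads are 22 mm wide; open, the fingers measure 114 mm over their backs; the gripper's body (76 mm by 85 mm) begins 54 mm behind the grasp point. The pads swing forward as they close: fully open they stand 13 mm farther back than shut.
Start: joints at [-1.134, 0.353, 1.633, -0, 1.155, -0.002], TCP at [265.532, -565.792, 253.281] pointing down, gripper open.
Joint ranges: [-2.63, 2.63], [-0.92, 2.1], [0.06, 2.66], [-1.3, 4.44], [0, 2.69], [-3.02, 3.02]. Speed limits (rad/s): [2.22, 2.22, 2.79, 3.14, 3.14, 3.14].

## Interface

Orientations are given as [roll, pitch, yaw] about the fixed x, y, z axes, in that order (R = Rz(yaw) Ry(pitch) Rx(roll)).
In Python, from rig import r gives the robot as it stands.
- The arm moves only by the tool carry_out, never from a script. Its argument "rows" is text: rows parted by semicolons, each of 5 numbers parted by spaces: the opening, from 0 (shut) to 1 (fully open), then the shift along the tool's x, y, z in units of 30 mm (1.0 is 30 mm), then the turn about the tool's z in units of 8 degrees (1.0 is 8 degrees). A call has 1 to 12 rows; each row shifts and turns the commanded pose from where the row before left it, along the tool's axes as they then stand; what a row does not reach is not made up. A row lasts 1/8 s, in which the tool goes at most 62.5 mm and 10.7 degrees, less where a joint would pass 70% of its speed; a pose out of reach is approached as far as the arm can. A call is refused whole if a number of a shift passes 1 or a number of a turn 1, either way. A call with a gripper value outside its range is refused whole. The fingers move at their own pace and stop on an object; "newtons" is the grip in N (left out, the last holds). Time passes only in rows, so rows that do not move let the fingers close. It gives the time, the measured TCP pose, the force and the opening at its end, in the units of the state.
- r.sense(): the state, without advancing time (a new reading comes with each control period).
- r.grab_frame(name): name is "scene" or "side" or "wrist"; returns the picture (384x512x3 uint8, blue, green, red); there is no depth.
- r.get_calibration(name): a dict with "intrinsics" (3x3 intrinsics, pixels), "position" and "rotation" of the camera in the world. Camera axes: x right, y up, looking along -z (the intrinsics and any distortion apply to the point x, -y, -z); pixel columns grow to the right and rows downward; lengths in mm; the calibration is good to about 2 mm. The wrist camera is an equidistant fisheye: a pixel r from the principal point sees the ray r / f radians off the axis. A picture is of the moment at which its call begins: read the wrist's pose just before it. get_calibration takes no time and is no camera call; for the wrist camera it gives the pose at the moment of the call.
- r.sign_off(): hands the job in, once; it reports no verdict.
The state is a dict: "clock": time; "qpos": joint angles; "qvel": joint speeds; "joint_efforts": joint torques, N m; "eef_pos": TCP position; "tcp_rot": TCP orientation; "contact_force": force on the tool from outside, world axes, zero at the start; "wrist_torque": the same for the moment, N m; "opening": opening from 0.0 (shut) to 1.0 (fully open).
Only numpy, scipy, OpenCV 4.12 (cv2) and the standard library are available. Lean on these libraries where they do the work, as an engineer would, in place of code of your own. Each camera call takes 0.05 s, during which the arm holds its last target.

## Working session

There is one attempt and no reset: what is moved stays moved. The work goes in short steps, Python scripts to look and compute and a tool call to move; the robot and the scene stay as the last step left them, time stands still between calls to the robot, and variables do not carry over. Pictures are saved under pics/ and viewed, and the job is handed in when it is done.

Besides the shell and the picture viewer there is one more tool, called as a command line: name --argument value ..., lists and objects as JSON in quotes. carry_out: Moves the arm, as the interface text tells. Its arguments: {"type":"object","properties":{"rows":{"type":"string"},"newtons":{"type":"number"}},"required":["rows"]}

```bash
ls; mkdir -p pics; python3 - <<'E'
from rig import r
import cv2
print(r.sense())
for n in ("scene","side","wrist"):
    c=r.get_calibration(n); print(n,c)
    cv2.imwrite(f"pics/{n}0.png",r.grab_frame(n))
E
```

```text
pics
{'clock': 0.0, 'qpos': array([-1.13437864e+00,  3.53636769e-01,  1.63412289e+00, -6.68220893e-06,
        1.15519799e+00, -2.41958350e-03]), 'qvel': array([ 1.27485316e-03, -1.59080996e-03,  1.63635698e-03,  1.00382834e-03,
       -5.25095442e-04, -2.36226186e-05]), 'joint_efforts': array([-4.22129206e-04, -6.05244541e+01, -3.42063332e+01,  1.34840470e-04,
        9.29994247e-03,  5.48119647e-05]), 'eef_pos': array([ 265.35648538, -565.38798029,  252.57357628]), 'tcp_rot': array([-3.14022765e+00,  2.80696378e-06,  4.38839979e-01]), 'contact_force': array([-0.12093753, -0.35203327,  0.50160926]), 'wrist_torque': array([0.00543738, 0.05609251, 0.05254882]), 'opening': 0.9990677309303049}
scene {'intrinsics': array([[434.98982645,   0.        , 254.00974846],
       [  0.        , 434.98982645, 189.84411943],
       [  0.        ,   0.        ,   1.        ]]), 'position': array([1059.11829812,  190.22128658,  810.70310912]), 'rotation': array([0.62160427, 0.01362755, 2.04026433])}
side {'intrinsics': array([[431.93914391,   0.        , 252.53967554],
       [  0.        , 431.93914391, 183.91298848],
       [  0.        ,   0.        ,   1.        ]]), 'position': array([ 275.55960305, -443.57470699,  629.35950837]), 'rotation': array([ 0.78707997, -0.00531135, -0.68899465])}
wrist {'intrinsics': array([[297.31863964,   0.        , 255.40809249],
       [  0.        , 297.31863964, 189.37847291],
       [  0.        ,   0.        ,   1.        ]]), 'position': array([ 324.90630767, -537.39937572,  372.05446429]), 'rotation': array([-0.26272437,  0.00143602, -1.13192772])}
```

View pics/scene0.png

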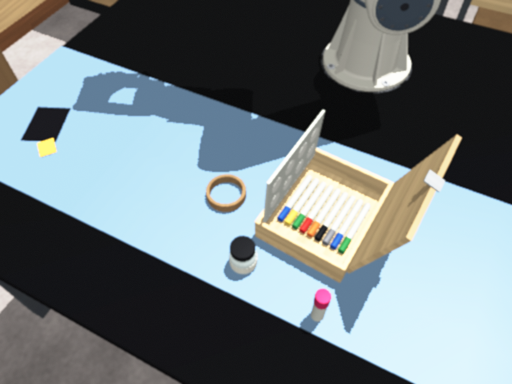

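View pics/side0.png

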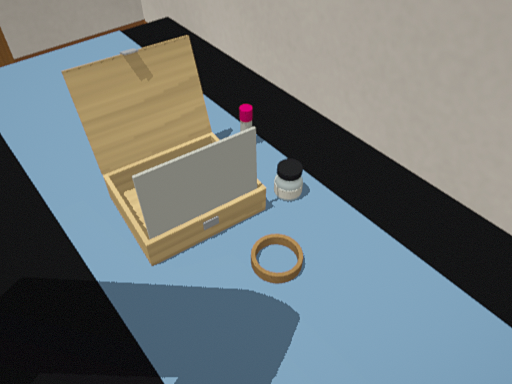

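View pics/wrist0.png

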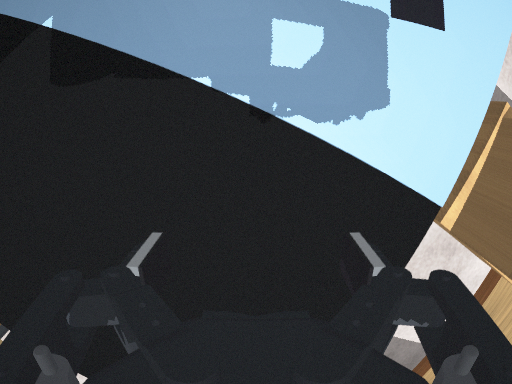

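```bash
python3 - <<'E'
import cv2
a=cv2.imread("pics/scene0.png")[100:335,180:480]; cv2.imwrite("pics/scene0c.png",cv2.resize(a[:, :200],None,fx=4,fy=4,interpolation=cv2.INTER_CUBIC)[:600*2:1][:, :800][:600]); 
cv2.imwrite("pics/s1.png",cv2.resize(a[0:185,70:290],None,fx=3.2,fy=3.2,interpolation=cv2.INTER_CUBIC))
b=cv2.imread("pics/side0.png")
cv2.imwrite("pics/s2.png",cv2.resize(b[30:270,55:315],None,fx=2.5,fy=2.5,interpolation=cv2.INTER_CUBIC))
E
```

```text
(no output)
```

View pics/s1.png

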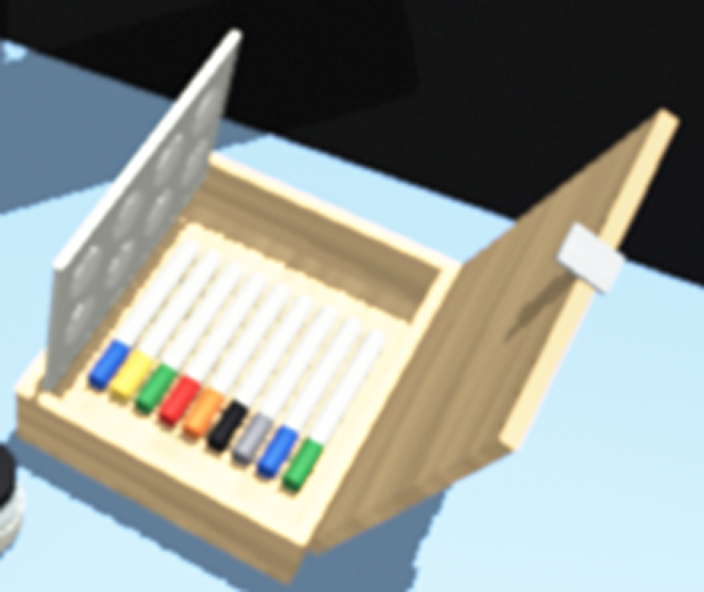

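View pics/s2.png

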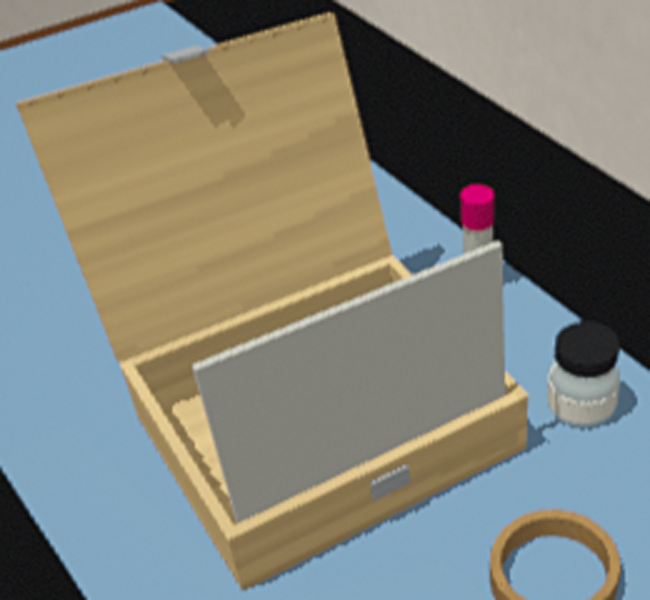

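```bash
cat > h.py <<'E'
import numpy as np, cv2
from scipy.spatial.transform import Rotation as Rt
from scipy.optimize import least_squares
from rig import r
def cam(n):
    c=r.get_calibration(n); return c["intrinsics"],np.array(c["position"]),Rt.from_euler("xyz",c["rotation"]).as_matrix()
def proj(C,P):
    K,p,R=C; q=(np.atleast_2d(P)-p)@R; x=q[:,0]/-q[:,2]; y=-q[:,1]/-q[:,2]
    return np.c_[K[0,0]*x+K[0,2],K[1,1]*y+K[1,2]]
def plane(C,uv,z):
    K,p,R=C; d=R@np.array([(uv[0]-K[0,2])/K[0,0],-(uv[1]-K[1,2])/K[1,1],-1]); return p+d*(z-p[2])/d[2]
def leafpt(x,th,s=140,t=0): # t inward
    return [x,-88+s*np.cos(th)+t*np.sin(th),52+s*np.sin(th)-t*np.cos(th)]
def covpt(x,th,s=200,t=0):  # t outward
    return [x,100-s*np.cos(th)+t*np.sin(th),60+s*np.sin(th)+t*np.cos(th)]
def toworld(q,P): 
    c,s=np.cos(q[2]),np.sin(q[2]); P=np.array(P,float)
    return np.c_[q[0]+c*P[:,0]-s*P[:,1],q[1]+s*P[:,0]+c*P[:,1],P[:,2]]
E
cat > fit.py <<'E'
from h import *
S=cam("scene");D=cam("side")
f=lambda q:(
 [[120,-100,0],[120,100,0],[120,100,60],leafpt(-108,q[3],140,2.5),leafpt(108,q[3],140,5),covpt(-120,q[4]),covpt(120,q[4]),covpt(-120,q[4],200,10),covpt(120,q[4],200,10)],
 [[-120,-100,0],[-120,-100,60],[120,-100,60],[120,-100,0],leafpt(-108,q[3]),leafpt(108,q[3]),[-120,100,60],covpt(-120,q[4],200,3),covpt(120,q[4],200,3)])
us=np.array([[20,437],[292,583],[303,545],[236,32],[64,266],[660,112],[502,440],[678,122],[517,450]])/3.2+[250,100]
ud=np.array([[245,587],[234,530],[527,393],[527,450],[203,371],[501,250],[122,362],[18,104],[333,14]])/2.5+[55,30]
def res(q):
    a,b=f(q); return np.r_[(proj(S,toworld(q,a))-us).ravel(),(proj(D,toworld(q,b))-ud).ravel()]
c0=plane(S,(330,210),30)
best=min((least_squares(res,[c0[0],c0[1],y,1.55,1.8],loss="soft_l1") for y in np.arange(-3,3,.7)),key=lambda s:s.cost)
q=best.x; print(c0,q,best.cost); print(res(q).reshape(-1,2).round(1).tolist())
np.save("q.npy",q)
print("hinge/edge leaf",toworld(q,[leafpt(0,q[3],0),leafpt(0,q[3])]).round(0),"cover",toworld(q,[covpt(0,q[4],0),covpt(0,q[4],200,10)]).round(0))
E
python3 fit.py
python3 - <<'E'
from h import *
S=cam("scene")
print("tape",plane(S,(226,193),12),"jar top",plane(S,(243,247),70),"glue top",plane(S,(322,297),96))
E
```

```text
[540.407744   96.7446563  30.       ] [ 5.45723640e+02  8.44842812e+01 -9.36266754e-02  1.52540098e+00
  1.91560014e+00] 19.72522425242688
[[-2.1, 0.3], [-1.7, 1.4], [-0.4, 0.2], [-1.5, 0.1], [-2.4, 1.2], [0.2, -0.5], [-0.7, 0.0], [-0.7, -0.2], [0.2, 1.0], [-0.9, 1.2], [-2.3, 2.9], [0.3, -0.4], [-0.5, -1.6], [-2.8, -0.9], [0.6, -3.0], [-1.3, -0.2], [-1.1, -0.9], [-1.2, -1.0]]
hinge/edge leaf [[537.  -3.  52.]
 [538.   3. 192.]] cover [[555. 184.  60.]
 [562. 261. 245.]]
tape [ 589.506285   -130.87772696   12.        ] jar top [719.90627186 -16.8269931   70.        ] glue top [756.70122908 156.59042865  96.        ]
```

carry_out --rows "0 0 0 0 0.95;0 0 0 0 0.95;0 0 0 0 0.95;0 0 0 0 0.95;0 0 0 0 0;0 0 0 0 0" --newtons 40

```text
clock: 0.9
eef_pos: [265.5, -565.7, 253.1]
tcp_rot: [-3.141, 0.0, -0.089]
contact_force: [0.7, -0.1, -0.3]
opening: 0.003
```

```bash
cat > st.py <<'E'
from h import *
q=np.load("q.npy"); s=r.sense(); c,sn=np.cos(q[2]),np.sin(q[2])
d=s["eef_pos"][:2]-q[:2]; cp=np.array([c*d[0]+sn*d[1],-sn*d[0]+c*d[1],s["eef_pos"][2]])
print("t",round(s["clock"],2),"tcp in case frame",cp.round(1),"yaw rel",round(s["tcp_rot"][2]-q[2],3),"rp",s["tcp_rot"][:2].round(3),"F",s["contact_force"].round(1),"open",round(s["opening"],2),"q6",s["qpos"].round(2))
E
python3 st.py
```

```text
t 0.9 tcp in case frame [-218.2 -673.5  253.1] yaw rel 0.005 rp [-3.141  0.   ] F [ 0.7 -0.1 -0.3] open 0.0 q6 [-1.13  0.35  1.63  0.    1.16  0.53]
```

carry_out --rows "0 0.6 -1 0 0;0 0.6 -1 0 0;0 0.6 -1 0 0;0 0.6 -1 0 0;0 0.6 -1 0 0;0 0.6 -1 0 0;0 0.6 -1 0 0;0 0.6 -1 0 0;0 0.6 -1 0 0;0 0.6 -1 0 0;0 0.6 -1 0 0;0 0.6 -1 0 0"

```text
clock: 2.4
eef_pos: [514.3, -226.1, 253.4]
tcp_rot: [3.141, -0.0, -0.089]
contact_force: [-0.1, -0.6, -0.3]
opening: -0.0
```

carry_out --rows "0 0 -0.9 0.4 0;0 0 -0.9 0.4 0;0 0 -0.9 0.4 0;0 0 -0.9 0.4 0;0 0 -0.8 0.4 0;0 0 -0.6 0.3 0;0 0 0 0 0"

```text
clock: 3.28
eef_pos: [527.0, -76.8, 183.7]
tcp_rot: [-3.142, 0.001, -0.089]
contact_force: [-0.8, 0.5, 0.6]
opening: -0.001
```

```bash
python3 st.py; python3 - <<'E'
from h import *
a=r.grab_frame("scene");b=r.grab_frame("side")
cv2.imwrite("pics/a1.png",cv2.resize(np.hstack([a,b]),(800,300)));cv2.imwrite("pics/b1.png",cv2.resize(b[60:300,60:360],None,fx=2.4,fy=2.4))
E
```

```text
t 3.27 tcp in case frame [  -3.5 -162.4  183.7] yaw rel 0.004 rp [-3.142e+00  1.000e-03] F [-0.8  0.5  0.6] open -0.0 q6 [-0.15  0.29  1.9  -0.    0.96  1.51]
```

View pics/a1.png

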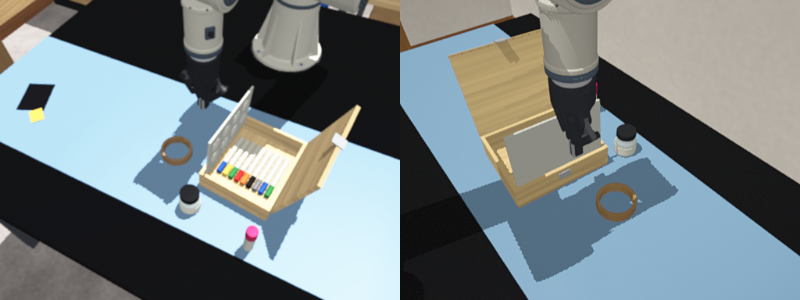

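View pics/b1.png

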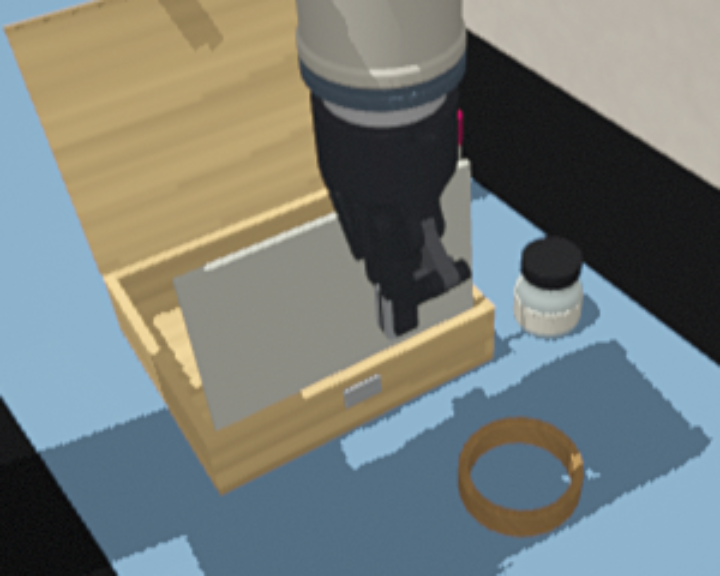

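carry_out --rows "0 0 -0.6 -0.25 0;0 0 -0.6 -0.25 0;0 0 -0.3 0 0;0 0 -0.2 0 0;0 0 -0.1 0 0;0 0 0 0 0"

```text
clock: 4.12
eef_pos: [532.2, -23.9, 199.1]
tcp_rot: [3.141, 0.0, -0.092]
contact_force: [-0.1, 0.1, -0.4]
opening: 0.001
```

```bash
python3 st.py; python3 - <<'E'
from h import *
b=r.grab_frame("side");a=r.grab_frame("scene")
cv2.imwrite("pics/b2.png",np.hstack([cv2.resize(b[60:300,60:360],(400,320)),cv2.resize(a[100:300,220:470],(400,320))]))
th=np.linspace(1.5,0,16)
for t in th: print(round(t,2),round(-88+125*np.cos(t)-14.5,1),round(52+125*np.sin(t)+22,1))
E
```

```text
t 4.12 tcp in case frame [  -3.3 -109.2  199.1] yaw rel 0.002 rp [3.141 0.   ] F [-0.1  0.1 -0.4] open 0.0 q6 [-0.05  0.27  1.88 -0.    0.99  1.61]
1.5 -93.7 198.7
1.4 -81.3 197.2
1.3 -69.1 194.4
1.2 -57.2 190.5
1.1 -45.8 185.4
1.0 -35.0 179.2
0.9 -24.8 171.9
0.8 -15.4 163.7
0.7 -6.9 154.5
0.6 0.7 144.6
0.5 7.2 133.9
0.4 12.6 122.7
0.3 16.9 110.9
0.2 20.0 98.8
0.1 21.9 86.5
0.0 22.5 74.0
```

View pics/b2.png

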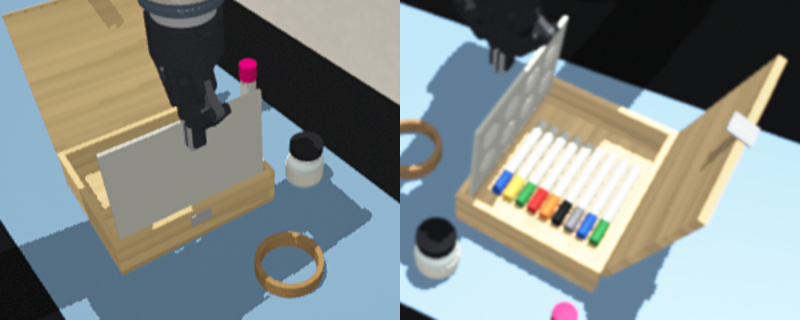

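carry_out --rows "0 0 -0.25 0 0;0 0 -0.25 0 0;0 0 -0.42 0.05 0;0 0 -0.41 0.09 0;0 0 -0.4 0.13 0;0 0 0 0 0"

```text
clock: 4.97
eef_pos: [536.8, 28.8, 190.7]
tcp_rot: [-3.142, 0.001, -0.09]
contact_force: [0.5, 0.6, 0.7]
opening: 0.002
```

```bash
python3 st.py; python3 - <<'E'
from h import *
b=r.grab_frame("side");a=r.grab_frame("scene")
cv2.imwrite("pics/b3.png",np.hstack([cv2.resize(b[60:300,60:360],(400,320)),cv2.resize(a[100:300,220:470],(400,320))]))
E
```

```text
t 4.97 tcp in case frame [ -3.7 -56.3 190.7] yaw rel 0.003 rp [-3.142e+00  1.000e-03] F [0.5 0.6 0.7] open 0.0 q6 [0.05 0.29 1.88 0.   0.97 1.71]
```

View pics/b3.png

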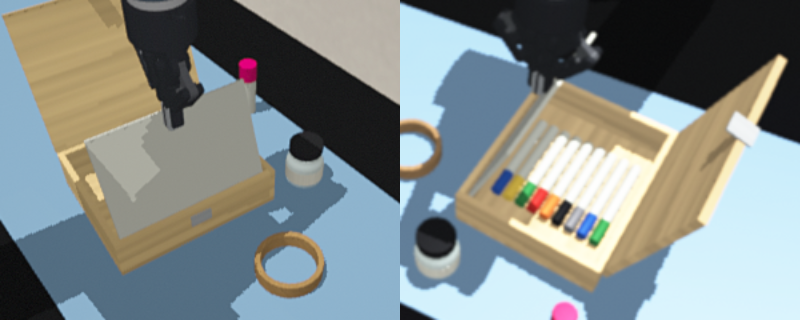

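carry_out --rows "0 0 -0.38 0.17 0;0 0 -0.36 0.21 0;0 0 -0.34 0.24 0;0 0 -0.31 0.28 0;0 0 -0.28 0.31 0;0 0 -0.25 0.33 0;0 0 -0.22 0.36 0;0 0 -0.18 0.37 0;0 0 0 0 0"

```text
clock: 6.2
eef_pos: [542.7, 97.2, 121.9]
tcp_rot: [3.141, 0.002, -0.091]
contact_force: [-0.3, -0.3, -0.0]
opening: 0.001
```

```bash
python3 st.py; python3 - <<'E'
from h import *
b=r.grab_frame("side");a=r.grab_frame("scene")
cv2.imwrite("pics/b4.png",np.hstack([cv2.resize(b[60:300,60:360],(400,320)),cv2.resize(a[100:300,220:470],(400,320))]))
E
```

```text
t 6.2 tcp in case frame [ -4.2  12.4 121.9] yaw rel 0.002 rp [3.141e+00 2.000e-03] F [-0.3 -0.3 -0. ] open 0.0 q6 [ 0.17  0.4   1.9  -0.    0.84  1.84]
```

View pics/b4.png

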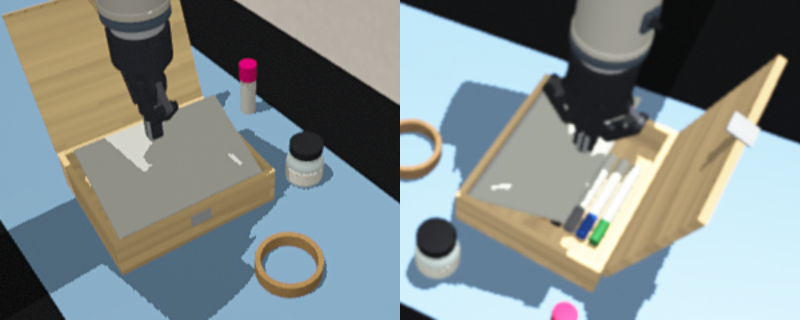

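carry_out --rows "0 0 -0.14 0.39 0;0 0 -0.1 0.4 0;0 0 -0.06 0.4 0;0 0 0 0.15 0;0 0 0 0.1 0;0 0 0 0 0"

```text
clock: 7.05
eef_pos: [544.2, 105.9, 79.7]
tcp_rot: [3.141, 0.0, -0.092]
contact_force: [0.0, -0.8, -1.1]
opening: 0.001
```

```bash
python3 st.py
```

```text
t 7.05 tcp in case frame [-3.5 21.2 79.7] yaw rel 0.002 rp [3.141 0.   ] F [ 0.  -0.8 -1.1] open 0.0 q6 [ 0.19  0.47  1.91 -0.    0.76  1.85]
```

carry_out --rows "0 0 0 0.07 0;0 0 0 0.06 0;0 0 0 0 0;0 0 0 0 0"

```text
clock: 7.55
eef_pos: [544.2, 106.0, 76.0]
tcp_rot: [3.142, 0.0, -0.092]
contact_force: [0.3, -0.1, 0.3]
opening: -0.0
```

carry_out --rows "0 0 0 0.05 0;0 0 0 0 0;0 0 0 0 0"

```text
clock: 7.92
eef_pos: [544.2, 106.0, 74.4]
tcp_rot: [3.142, 0.0, -0.092]
contact_force: [1.2, 0.1, 0.4]
opening: -0.002
```

carry_out --rows "0 0 0 0.04 0;0 0 0 0 0;0 0 0 0 0"

```text
clock: 8.3
eef_pos: [544.4, 106.0, 74.0]
tcp_rot: [-3.142, -0.0, -0.092]
contact_force: [-2.6, -0.7, 9.2]
opening: 0.004
```

carry_out --rows "0 0 0 0.04 0;0 0 0 0 0;0 0 0 0 0"

```text
clock: 8.68
eef_pos: [544.5, 106.0, 73.7]
tcp_rot: [-3.141, -0.0, -0.092]
contact_force: [-7.7, -0.8, 20.9]
opening: 0.0
```

```bash
python3 st.py; python3 - <<'E'
from h import *
b=r.grab_frame("side");a=r.grab_frame("scene")
cv2.imwrite("pics/b5.png",np.hstack([cv2.resize(b[60:300,60:360],(400,320)),cv2.resize(a[100:300,220:470],(400,320))]))
E
```

```text
t 8.68 tcp in case frame [-3.3 21.3 73.7] yaw rel 0.002 rp [-3.141 -0.   ] F [-7.7 -0.8 20.9] open 0.0 q6 [ 0.19  0.48  1.92 -0.    0.74  1.85]
```

View pics/b5.png

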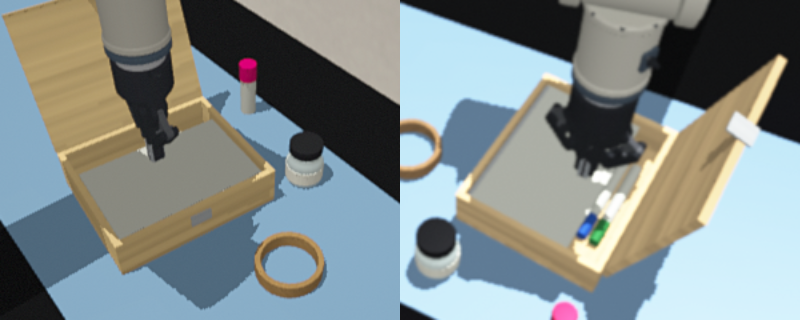

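carry_out --rows "0 0 0 -0.1 0;0 0 0 -0.5 0;0 0 0 -1 0;0 0 0 -1 0;0 -0.2 0 -1 0;0 -0.2 0 -1 0;0 -0.2 0 -1 0;0 -0.2 0 -1 0;0 -0.2 0 -1 0;0 -0.2 0 -0.8 0;0 -0.2 0 0 0;0 0 0 0 0"

```text
clock: 10.28
eef_pos: [501.7, 109.8, 323.6]
tcp_rot: [3.141, 0.001, -0.092]
contact_force: [0.6, 0.2, -0.3]
opening: 0.002
```

carry_out --rows "0 0 -1 0 0;0 0 -1 0 0;0 0 -1 0 0;0 0 -1 0 0;0 0 -1 0 0;0 0 -1 0 0;0 0 -1 0 0;0 0 -0.3 0 0;0 0 0 0 0"

```text
clock: 11.4
eef_pos: [522.2, 327.8, 322.9]
tcp_rot: [3.14, 0.001, -0.091]
contact_force: [0.6, 0.2, -0.7]
opening: -0.006
```

```bash
python3 st.py; python3 - <<'E'
from h import *
b=r.grab_frame("side");a=r.grab_frame("scene")
cv2.imwrite("pics/b6.png",np.hstack([cv2.resize(b,(400,300)),cv2.resize(a,(400,300))]))
cv2.imwrite("pics/b6a.png",cv2.resize(a[60:320,220:512],None,fx=2.3,fy=2.3))
E
```

```text
t 11.4 tcp in case frame [-46.2 240.  322.9] yaw rel 0.003 rp [3.14e+00 1.00e-03] F [ 0.6  0.2 -0.7] open -0.01 q6 [ 0.56  0.28  1.57 -0.    1.29  2.22]
```

View pics/b6.png

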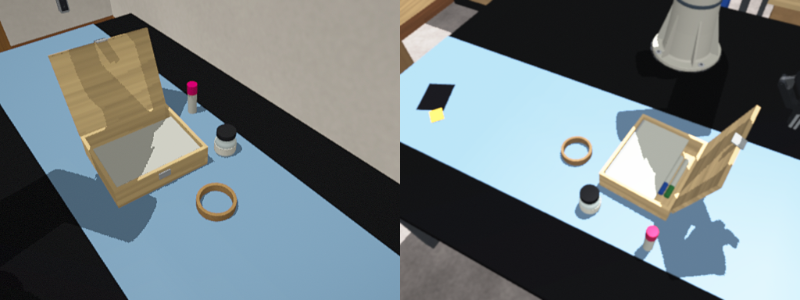

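View pics/b6a.png

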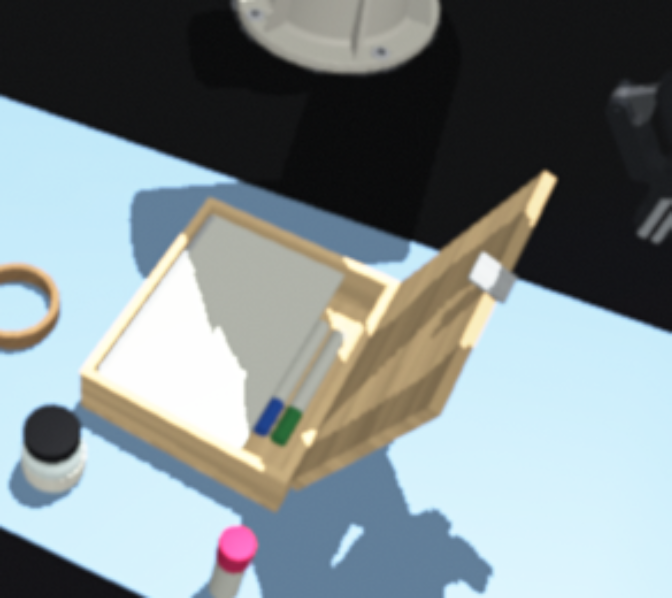

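carry_out --rows "0 0 0 0.6 0;0 0 0 0.7 0;0 0 0 0.7 0;0 0 0 0.6 0;0 0 0.4 0 0;0 0 0.3 0 0;0 0 0.2 0 0;0 0 0 0 0"

```text
clock: 12.5
eef_pos: [520.4, 300.6, 246.9]
tcp_rot: [-3.141, -0.001, -0.093]
contact_force: [-0.2, -0.0, -0.3]
opening: -0.001
```

```bash
python3 st.py; python3 - <<'E'
from h import *
b=r.grab_frame("side");a=r.grab_frame("scene")
cv2.imwrite("pics/b7.png",np.hstack([cv2.resize(b[0:240,40:340],(400,320)),cv2.resize(a[60:300,212:512],(400,320))]))
for t in np.linspace(1.57,0,17): print(round(t,2),round(100-175*np.cos(t)+10*np.sin(t)+14.5,1),round(60+175*np.sin(t)+10*np.cos(t)+22,1))
E
```

```text
t 12.5 tcp in case frame [-45.5 212.8 246.9] yaw rel 0.001 rp [-3.141e+00 -1.000e-03] F [-0.2 -0.  -0.3] open -0.0 q6 [0.52 0.32 1.69 0.   1.12 2.18]
1.57 124.4 257.0
1.47 107.2 257.1
1.37 90.0 255.6
1.28 73.2 252.3
1.18 56.7 247.5
1.08 40.7 241.0
0.98 25.5 233.0
0.88 11.1 223.6
0.78 -2.2 212.8
0.69 -14.5 200.7
0.59 -25.5 187.5
0.49 -35.1 173.3
0.39 -43.4 158.2
0.29 -50.1 142.3
0.2 -55.2 125.9
0.1 -58.7 109.1
0.0 -60.5 92.0
```

View pics/b7.png

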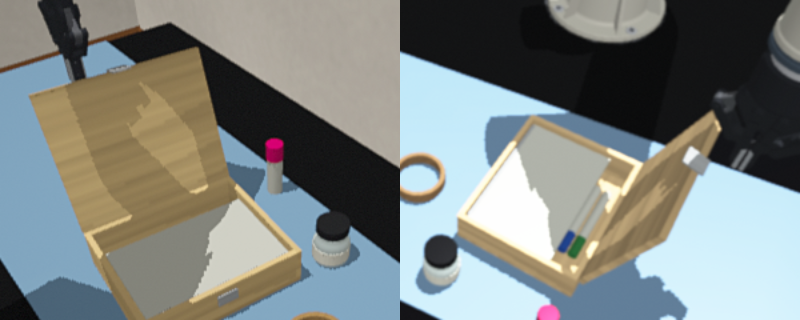

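carry_out --rows "0 0 0.4 0 0;0 0 0.4 0 0;0 0 0.4 -0.05 0;0 0 0.4 -0.05 0;0 0 0.3 -0.05 0;0 0 0 0 0"

```text
clock: 13.35
eef_pos: [514.7, 243.2, 250.6]
tcp_rot: [3.141, 0.0, -0.093]
contact_force: [-0.5, 0.7, 0.2]
opening: -0.0
```

```bash
python3 st.py; python3 - <<'E'
from h import *
b=r.grab_frame("side");a=r.grab_frame("scene")
cv2.imwrite("pics/b8.png",np.hstack([cv2.resize(b[0:240,40:340],(400,320)),cv2.resize(a[60:300,212:512],(400,320))]))
E
```

```text
t 13.35 tcp in case frame [-45.8 155.1 250.6] yaw rel 0.001 rp [3.141 0.   ] F [-0.5  0.7  0.2] open -0.0 q6 [ 0.44  0.27  1.76 -0.    1.12  2.1 ]
```

View pics/b8.png

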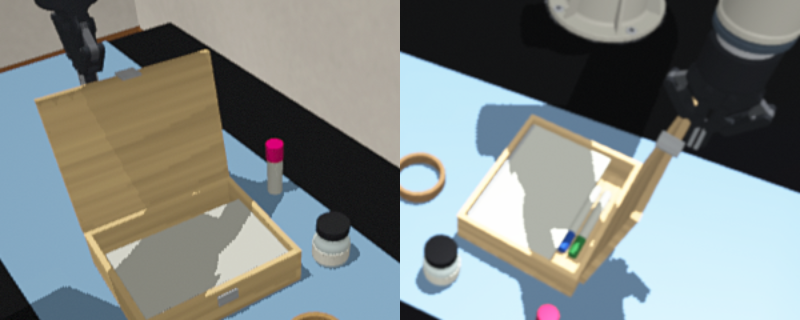

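carry_out --rows "0 0 0.34 -0.12 0;0 0 0.34 -0.12 0;0 0 0.34 -0.06 0;0 0 0.4 0 0;0 0 0.4 0 0;0 0 0.34 0.05 0;0 0 0 0 0"

```text
clock: 14.32
eef_pos: [508.8, 178.6, 258.0]
tcp_rot: [3.141, 0.0, -0.093]
contact_force: [0.2, 0.5, -0.5]
opening: -0.002
```

```bash
python3 st.py; python3 - <<'E'
from h import *
b=r.grab_frame("side");a=r.grab_frame("scene")
cv2.imwrite("pics/b9.png",np.hstack([cv2.resize(b[0:240,40:340],(400,320)),cv2.resize(a[60:300,212:512],(400,320))]))
E
```

```text
t 14.32 tcp in case frame [-45.5  90.3 258. ] yaw rel 0.001 rp [3.141 0.   ] F [ 0.2  0.5 -0.5] open -0.0 q6 [ 0.34  0.22  1.81 -0.    1.11  2.  ]
```

View pics/b9.png

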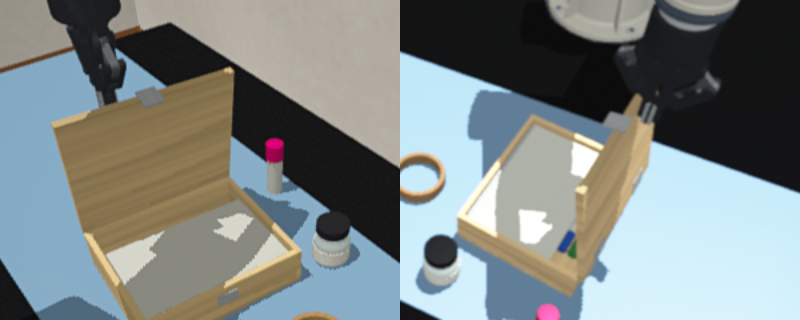

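carry_out --rows "0 0 0.28 0.1 0;0 0 0.28 0.1 0;0 0 0.28 0.09 0;0 0 0.27 0.09 0;0 0 0.27 0.11 0;0 0 0.26 0.11 0;0 0 0.26 0.13 0;0 0 0.25 0.14 0;0 0 0.24 0.15 0;0 0 0.24 0.16 0;0 0 0.22 0.18 0;0 0 0.22 0.18 0"

```text
clock: 15.92
eef_pos: [500.4, 87.6, 211.5]
tcp_rot: [3.141, 0.0, -0.092]
contact_force: [-0.4, 1.3, 2.0]
opening: -0.002
```

```bash
python3 st.py; python3 - <<'E'
from h import *
b=r.grab_frame("side");a=r.grab_frame("scene")
cv2.imwrite("pics/b10.png",np.hstack([cv2.resize(b[0:240,40:340],(400,320)),cv2.resize(a[60:300,212:512],(400,320))]))
E
```

```text
t 15.93 tcp in case frame [-45.4  -1.2 211.5] yaw rel 0.002 rp [3.141 0.   ] F [-0.4  1.3  2. ] open -0.0 q6 [ 0.17  0.22  1.92 -0.    1.    1.83]
```

View pics/b10.png

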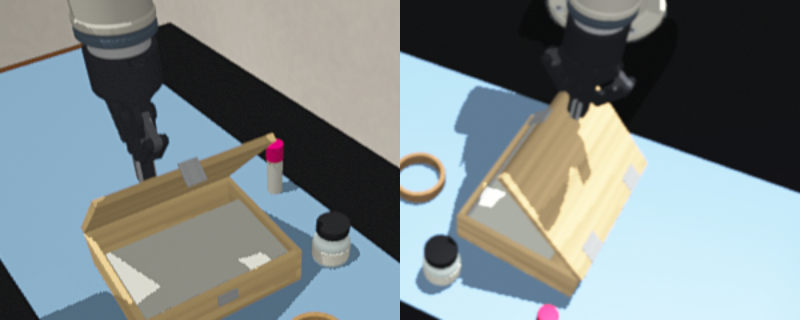

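carry_out --rows "0 0 0.22 0.18 0;0 0 0.22 0.18 0;0 0 0.19 0.22 0;0 0 0.18 0.22 0;0 0 0.16 0.23 0;0 0 0.16 0.24 0;0 0 0.14 0.25 0;0 0 0.14 0.25 0;0 0 0.11 0.26 0;0 0 0.11 0.27 0;0 0 0.09 0.27 0;0 0 0.08 0.27 0"

```text
clock: 17.52
eef_pos: [495.5, 34.1, 126.1]
tcp_rot: [3.142, 0.0, -0.092]
contact_force: [-0.3, -0.2, 1.3]
opening: -0.002
```

```bash
python3 st.py; python3 - <<'E'
from h import *
b=r.grab_frame("side");a=r.grab_frame("scene")
cv2.imwrite("pics/b11.png",np.hstack([cv2.resize(b[0:240,40:340],(400,320)),cv2.resize(a[60:300,212:512],(400,320))]))
E
```

```text
t 17.52 tcp in case frame [-45.3 -54.9 126.1] yaw rel 0.002 rp [3.142 0.   ] F [-0.3 -0.2  1.3] open -0.0 q6 [ 0.07  0.33  2.01 -0.    0.8   1.73]
```

View pics/b11.png

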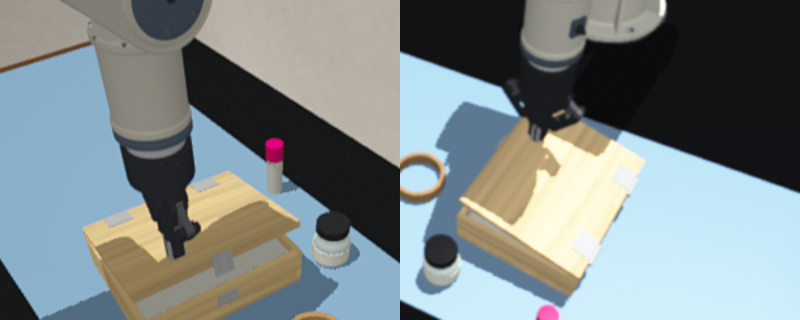

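carry_out --rows "0 0 0.05 0.2 0;0 0 0.04 0.18 0;0 0 0.03 0.15 0;0 0 0.03 0.12 0;0 0 0.02 0.1 0;0 0 0 0.08 0;0 0 0 0.07 0;0 0 0 0.06 0;0 0 0 0.05 0;0 0 0 0 0"

```text
clock: 18.88
eef_pos: [495.0, 29.2, 96.3]
tcp_rot: [-3.142, 0.0, -0.092]
contact_force: [0.1, 0.3, -0.6]
opening: -0.0
```

carry_out --rows "0 0 0 0.04 0;0 0 0 0.04 0;0 0 0 0 0;0 0 0 0 0"

```text
clock: 19.38
eef_pos: [495.0, 29.2, 94.0]
tcp_rot: [-3.142, 0.0, -0.092]
contact_force: [-0.5, -0.9, -0.5]
opening: 0.001
```

carry_out --rows "0 0 0 0.04 0;0 0 0 0 0;0 0 0 0.03 0;0 0 0 0 0;0 0 0 0 0"

```text
clock: 20.0
eef_pos: [495.0, 29.2, 92.0]
tcp_rot: [-3.142, -0.0, -0.092]
contact_force: [-0.6, 0.4, 5.2]
opening: -0.005
```

carry_out --rows "0 0 0 0.03 0;0 0 0 0 0;0 0 0 0 0"

```text
clock: 20.38
eef_pos: [495.1, 29.2, 91.9]
tcp_rot: [-3.142, -0.0, -0.092]
contact_force: [-4.2, -1.5, 16.3]
opening: -0.001
```

carry_out --rows "0 0 0 -0.1 0;0 0 0 -0.3 0;0 0 0 -0.8 0;0 0 0 -1 0;0 0 0 -1 0;0 0 0 -1 0;0 0 1 -1 0;0 0 1 -1 0;0 0 1 0 0;0 0 1 0 0;0 -0.5 1 0 0;0 -0.5 1 0 0"

```text
clock: 21.88
eef_pos: [448.1, -148.1, 277.2]
tcp_rot: [3.142, -0.0, -0.092]
contact_force: [0.1, -0.3, 0.4]
opening: 0.003
```

carry_out --rows "0 -1 1 0 0;0 -1 1 0 0;0 -1 1 0 0;0 0 0 0 0;0 0 0 0 0"

```text
clock: 22.5
eef_pos: [351.1, -228.6, 277.3]
tcp_rot: [-3.142, -0.001, -0.093]
contact_force: [0.3, -0.7, -0.3]
opening: 0.002
```

```bash
python3 st.py; python3 - <<'E'
from h import *
b=r.grab_frame("side");a=r.grab_frame("scene")
cv2.imwrite("pics/c1.png",cv2.resize(b[60:300,60:360],None,fx=2.4,fy=2.4));cv2.imwrite("pics/c2.png",cv2.resize(a[60:340,190:480],None,fx=2.1,fy=2.1))
E
```

```text
t 22.5 tcp in case frame [-164.5 -329.9  277.3] yaw rel 0.001 rp [-3.142e+00 -1.000e-03] F [ 0.3 -0.7 -0.3] open 0.0 q6 [-0.58 -0.01  2.02  0.    1.13  1.08]
```

View pics/c1.png

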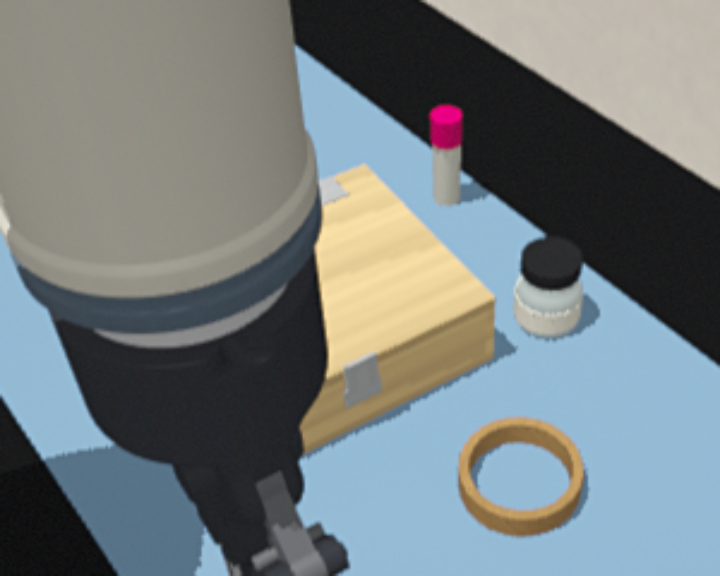

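View pics/c2.png

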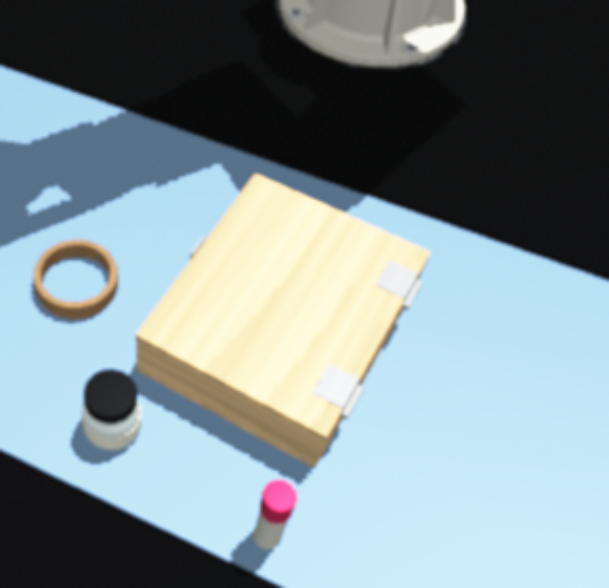

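```bash
python3 -c "
from rig import r
print(r.sign_off())"
```

```text
the job is handed in; nothing more can be done
None
```

The marker case is closed: I folded the leaf down flat first, then swung the cover shut slowly over it. All pushing was from outside with the shut fingertips, and I handed the job in at about 22.5 s.

- **Leaf:** the fingertips met a firm stop at 52 mm above the bench, which matches the leaf lying flat. I pressed it there with about 21 N, more than it needed.
- **Cover:** the fingertips met a firm stop at 70 mm, which matches the cover lying shut on the rim. It came down at roughly 10 mm/s at the end, and I pressed it there with about 16 N. The last pictures show it flat with the front clasp overlapping.
- **Case and surroundings:** in the pictures the case, jar, tape and glue stick look where they started. I judged this by eye and did not refit their poses.
- **Hand:** it is clear of everything, with the contact force reading at noise level.

No check failed. The first fit of the case pose was off by up to about 3 pixels, and both stops came at the expected heights.

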